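# Seat the blue vial rack in the loading corner and hold it for the reader

## Task

Pick the vial rack with the blue grip bar and blue caps up off the bench, carry it to the white loading plate and press it, flat on the plate and with its long side along the long fence, into the corner so that it is flush against both blue fences at once. Push it with a steady light force of 5 to 10 N against each fence, never ramming it, and finish while still gripping it and pressing it there: do not let go, because the reader needs it held. Leave the white-capped rack, the small jar and the pipette-tip box where they are.

Things in the scene. Friction and masses are not known exactly. Their poses are not given: they have to be found in the camera images.
- rack_blue_grip (a point): Centre of the blue grip bar of the blue-capped rack, 60 mm above the rack's underside, on its middle. The bar is 40 mm along x, 18 mm along y, and rises from the block's top at 36 mm to 82 mm above the underside; grip it from above, fingers closing along y. Clear space beside it along y; vials stand fore and aft (x +-33, y +-22 mm, 12 mm across, 57 mm high). z is up.
- rack_white_grip (a point): The same point on the other, equal rack, with white grip bar and white caps: not wanted, leave it where it is. The two racks stand on the bench side by side, either one on the left.
- rack_blue: The blue-capped rack, loose, 0.36 to 0.54 kg: aluminium block 90 mm (its x, long side) by 70 mm (its y) by 36 mm high with four amber vials with blue caps and the blue grip bar on top. Origin at the centre of its underside, axes as for the grip. Alike when turned by half a turn: may be seated either way round.
- corner (a point): Point on the white loading plate's top face (12 mm above the bench) where the inner faces of its two fences meet. Axes: x towards the far fence, y towards the left fence, z up. The free plate lies at negative x and y, 186 by 156 mm. Fixed, rigid, slick (friction about 0.15, fences too), turned up to 25 deg on the bench. A seated rack is centred at x -45, y -35 mm, its long side along this x.
- fence_far: Far fence: blue bar, fixed, rigid, 123 mm long along y, 12 mm thick, 30 mm high above the plate; its inner face is the plane x = 0 of the corner frame. (Body origin and axes are those of the plate: centre of its underside, from which the corner lies at x 86, y 71, z 12 mm.)
- fence_left: Left fence, the long one: blue bar, fixed, rigid, 176 mm long along x, 12 mm thick, 30 mm high above the plate; its inner face is the plane y = 0 of the corner frame. A black reader head 28 mm high stands outside it. (Origin and axes as for the far fence.)
- jar: Small closed jar, 54 mm across, 65 mm high, standing beyond the racks and the plate; origin at its underside. Leave alone.
- tipbox: Blue pipette-tip box with clear lid, 85 x 120 x 75 mm, on the left of the bench; origin at its underside. Leave alone.
Mind the look-alikes: they are no part of the job. Leave any brown or yellow look-alike of the rack_blue alone.

How it is judged (in metres and radians):
On the way:
1. the blue rack is lifted clear of the bench in the fingers (height (world z) of rack_blue above 0.025 m and contact force between the fingers and rack_blue above 1 N), for 0.2 s.
At the end, for the whole second after the job is handed in: Through the last second the blue rack is still, flat on the plate (3 mm, 2.5 deg), long side along the left fence (2.5 deg), centre within 3 mm of its seated place, pressed with over 1 N on the far fence and over 1 N on the left fence at once, fingers still on it (contact force between rack_blue and fence_far above 1 N and contact force between rack_blue and fence_left above 1 N and contact force between the fingers and rack_blue above 1 N and x of rack_blue in the frame of corner between -0.048 and -0.042 m and y of rack_blue in the frame of corner between -0.038 and -0.032 m and z of rack_blue in the frame of corner between -0.003 and 0.003 m and angle between the x axis of rack_blue and the x axis of corner, either way round below 0.045 rad and angle between rack_blue's own z axis and vertical below 0.045 rad and linear speed of rack_blue below 0.02 m/s); the arm keeps its last pose, push and grip.
It fails at once if the rack is rammed against a fence (over 60 N) (contact force between rack_blue and fence_far above 60 N or contact force between rack_blue and fence_left above 60 N).
It fails at once if the white rack is moved by over 20 mm (distance of rack_white_grip from where it was at the start of the episode above 0.02 m).
It fails at once if the jar or the tip box is moved by over 20 mm (distance of any of jar, tipbox from where it was at the start of the episode above 0.02 m).
It also fails if it takes over 42 s, if anything falls off the work surface, if the arm or the gripper's body presses on something with over 40 N, if the wrist force passes 120 N, or if a joint passes its speed limit or range.

## Robot

A 6-joint arm with a two-finger parallel gripper is mounted at the origin on the work surface. World frame = base frame: x ahead of the robot, y to its left, z up, the work surface at z = 0. Lengths are in mm, angles in rad, forces in N, time in s.
With the tool pointing down it reaches from about 400 to 925 mm from the base axis. Payload 12.5 kg.
Tool frame: the origin (TCP) lies midway between the tips of the shut fingers; the grasp point (between the pads) lies 19 mm behind it (env.tcp_to_grasp is the distance from the TCP to the grasp point, in mm); z points along the fingers, y is the line along which they close (so a half turn about z gives the same grasp; the last joint's range is limited). The gripper opens to 95 mm and grips with 3 to 60 N. Pads are 20 mm wide; open, the fingers measure 119 mm over their backs; the gripper's body (75 mm by 180 mm) begins 59 mm behind the grasp point.
Start: joints at [1.138, 0.491, 1.559, -0, 1.092, -0.106], TCP at [200.617, 591.945, 214.661] pointing down, gripper open.
Joint ranges: [-3.1, 3.1], [-0.84, 2.19], [0.05, 2.79], [-1.13, 4.28], [0.06, 2.93], [-2.69, 2.69]. Speed limits (rad/s): [2.22, 2.22, 2.79, 3.14, 3.14, 3.14].

## Interface

Orientations are given as [roll, pitch, yaw] about the fixed x, y, z axes, in that order (R = Rz(yaw) Ry(pitch) Rx(roll)).
In Python, from cell import env gives the robot as it stands. The module is installed in compiled form; this text tells all that it offers.
- The arm moves only by the tool step_arm, never from a script. Its argument "plan" is a list that holds one entry, the list of rows, each a list of 5 numbers: the shift along the tool's x, y, z in mm, then the turn about the tool's z in degrees, then the opening, from -1 (shut) to 1 (fully open). A call has 1 to 8 rows; each row is the pose to reach, as a shift and turn from the pose commanded when the call began, along the tool's axes at that moment; what a row does not reach only later rows make up. A row lasts 1/12 s, in which the tool goes at most 41.7 mm and 7.16 degrees, less where a joint would pass 70% of its speed; a pose out of reach is approached as far as the arm can. A call with a gripper value outside its range is refused whole. The fingers move at their own pace and stop on an object; the grip force is fixed at half the most. Time passes only in rows, so rows that repeat a pose let the fingers close. It gives the time, the measured TCP pose, the force, the opening and the grip force at its end, in the units of the state.
- env.state(): the state, without advancing time (a new reading comes with each control period).
- env.read_camera(name): name is "scene" or "top" or "wrist"; returns the picture (384x512x3 uint8, blue, green, red); there is no depth.
- env.get_calibration(name): a dict with "K" (3x3 intrinsics, pixels), "extrinsics" (4x4, takes a point from world to camera coordinates). Camera axes: x right, y up, looking along -z (the intrinsics and any distortion apply to the point x, -y, -z); pixel columns grow to the right and rows downward; lengths in mm; the calibration is good to about 2 mm. A picture is of the moment at which its call begins: read the wrist's pose just before it. get_calibration takes no time and is no camera call; for the wrist camera it gives the pose at the moment of the call.
- env.job_done(): hands the job in; it is judged then, once.
The state is a dict: "t": time; "joints": joint angles; "qvel": joint speeds; "tau": joint torques, N m; "eef_pos": TCP position; "tcp_rot": TCP orientation; "ft_force": force on the tool from outside, world axes, zero at the start; "moment": the same for the moment, N m; "opening": opening from 0.0 (shut) to 1.0 (fully open); "grip_force": force on a finger pad.
Only numpy, scipy, OpenCV 4.12 (cv2) and the standard library are available. Lean on these libraries where they do the work, as an engineer would, in place of code of your own. Each camera call takes 0.05 s, during which the arm holds its last target. There are 200 camera calls.

## Working session

There is one attempt and no reset: what is moved stays moved. The work goes in short steps, Python scripts to look and compute and a tool call to move; the robot and the scene stay as the last step left them, time stands still between calls to the robot, and variables do not carry over. Pictures are saved under pics/ and viewed, at most 10 in all, crops included, and the job is handed in when it is done.

Besides the shell and the picture viewer there is one more tool, called after "Emit:" as name(argument=value, ...) on one line, values as JSON. step_arm: Moves the arm, as the interface text tells. Its arguments: {"type":"object","properties":{"plan":{"type":"array"}},"required":["plan"]}

```bash
mkdir -p pics; python3 - <<'E'
from cell import env
import cv2,numpy as np
for n in("top","scene"):
    im=env.read_camera(n);cv2.imwrite(f"pics/{n}0.png",im)
    c=env.get_calibration(n);print(n,{k:(np.round(v,3).tolist() if hasattr(v,'shape') else v) for k,v in c.items()})
s=env.state();print(s, env.tcp_to_grasp)
E
```

```text
top {'K': [[388.949, 0.0, 259.017], [0.0, 388.949, 190.023], [0.0, 0.0, 1.0]], 'extrinsics': [[-0.028, -1.0, 0.004, -10.988], [0.99, -0.027, 0.137, -582.85], [-0.137, 0.008, 0.991, -1331.49], [0.0, 0.0, 0.0, 1.0]]}
scene {'K': [[445.12, 0.0, 257.841], [0.0, 445.12, 194.824], [0.0, 0.0, 1.0]], 'extrinsics': [[0.776, 0.631, -0.011, -437.043], [-0.351, 0.446, 0.823, 155.139], [0.525, -0.635, 0.567, -1807.549], [0.0, 0.0, 0.0, 1.0]]}
{'t': 0.1, 'joints': array([ 1.13843363e+00,  4.91476432e-01,  1.55937888e+00,  3.20358846e-06,
        1.09170141e+00, -1.05590497e-01]), 'qvel': array([-0.00034777, -0.00085789,  0.00057078, -0.00169322, -0.00052115,
       -0.00080781]), 'tau': array([ 2.78552820e-03, -6.13621259e+01, -2.58605146e+01,  6.94520096e-02,
        4.70191694e-02,  1.19630172e-05]), 'eef_pos': array([200.50065719, 591.7441638 , 214.13769517]), 'tcp_rot': array([-3.14063425e+00, -1.04433690e-04,  2.81481892e+00]), 'ft_force': array([-0.21172808, -0.70315877, -0.61552133]), 'moment': array([ 0.03362273, -0.02829747,  0.00210975]), 'grip_force': 0.0, 'opening': 0.9967111490816858} 18.8
```

View pics/top0.png

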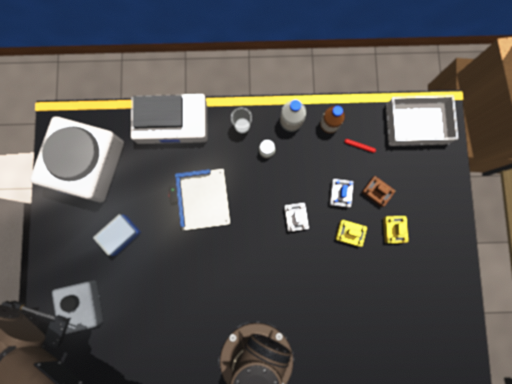

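View pics/scene0.png

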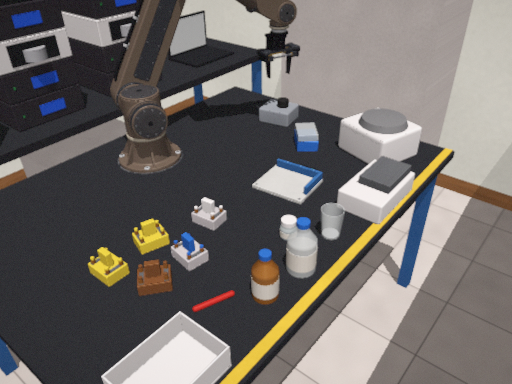

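The top view shows the blue-bar rack at about (342,192), the white one at (297,217), and brown and yellow decoys around them. The plate is at (203,199) with its fence corner near (178,174), and the jar is at (267,148). Next I'll do a rough measurement from the top view.

```bash
cat > h.py <<'E'
from cell import env
import cv2,numpy as np
def cast(cal,uv,z):
    K,E=cal["K"],np.array(cal["extrinsics"]);R,t=E[:3,:3],E[:3,3]
    uv=np.atleast_2d(np.array(uv,float))
    d=np.c_[uv,np.ones(len(uv))]@np.linalg.inv(K).T*[1,-1,-1]@R
    o=-R.T@t
    return o+d*((z-o[2])/d[:,2])[:,None]
def proj(cal,P):
    E=np.array(cal["extrinsics"]);p=np.atleast_2d(P)@E[:3,:3].T+E[:3,3]
    p=p*[1,-1,-1]@cal["K"].T;return p[:,:2]/p[:,2:]
def blue(im,s=110,v=60):
    return cv2.inRange(cv2.cvtColor(im,cv2.COLOR_BGR2HSV),(100,s,v),(130,255,255))
E
python3 - <<'E'
from h import *
im=cv2.imread("pics/top0.png");cal=env.get_calibration("top")
m=blue(im);n,l,st,c=cv2.connectedComponentsWithStats(m)
for i in range(1,n):
    if st[i,4]>4 and st[i,1]>60: print(st[i],c[i].round(1),cast(cal,c[i],70).round(0))
# plate: white face
h=cv2.cvtColor(im,cv2.COLOR_BGR2HSV);w=cv2.inRange(h,(0,0,150),(179,60,255))
cs,_=cv2.findContours(w,cv2.RETR_EXTERNAL,cv2.CHAIN_APPROX_NONE)
for k in cs:
    (x,y),s,a=cv2.minAreaRect(k)
    if min(s)>8 and 110<y<260 and x>150: 
        b=cv2.boxPoints(cv2.minAreaRect(k));print((x,y),s,a,cast(cal,b,12).round(0).tolist())
s=cv2.resize(im[130:260,160:420],None,fx=3,fy=3,interpolation=cv2.INTER_CUBIC);cv2.imwrite("pics/c.png",s)
E
```

```text
[290 101  11  10  88] [295.  105.5] [[ 878. -163.   70.]]
[332 105  12  11  96] [337.5 110.1] [[ 857. -314.   70.]]
[162 140   6   2  11] [164.7 140.5] [[762. 299.  70.]]
[172 140   5   1   5] [174. 140.] [[763. 266.  70.]]
[175 170  35  57 269] [185.3 188. ] [[592. 227.  70.]]
[341 185   7  13  64] [343.6 190.6] [[ 568. -319.   70.]]
[335 200   3   2   6] [336.  200.5] [[ 535. -291.   70.]]
[112 215  28  41 144] [127.7 235.3] [[436. 422.  70.]]
(296.41998291015625, 216.43997192382812) (26.4457950592041, 20.788938522338867) 81.8698959350586 [[530.0, -116.0, 12.0], [539.0, -190.0, 12.0], [445.0, -200.0, 12.0], [437.0, -126.0, 12.0]]
(341.743896484375, 192.3048858642578) (20.761127471923828, 26.061843872070312) 6.340191841125488 [[528.0, -280.0, 12.0], [622.0, -296.0, 12.0], [612.0, -370.0, 12.0], [518.0, -354.0, 12.0]]
(203.26895141601562, 198.90774536132812) (56.59397888183594, 47.1815071105957) 83.1572265625 [[654.0, 269.0, 12.0], [670.0, 100.0, 12.0], [466.0, 79.0, 12.0], [451.0, 245.0, 12.0]]
(267.0, 147.0) (14.0, 14.0) 90.0 [[771.0, -36.0, 12.0], [770.0, -87.0, 12.0], [717.0, -86.0, 12.0], [719.0, -35.0, 12.0]]
(242.0, 125.0) (12.0, 14.0) 90.0 [[853.0, 54.0, 12.0], [852.0, 2.0, 12.0], [806.0, 3.0, 12.0], [808.0, 55.0, 12.0]]
(294.0000305175781, 111.0) (21.466251373291016, 21.466251373291016) 63.43495178222656 [[898.0, -113.0, 12.0], [933.0, -185.0, 12.0], [858.0, -218.0, 12.0], [823.0, -145.0, 12.0]]
(424.1398010253906, 118.1718978881836) (44.82147216796875, 65.2734603881836) 88.45184326171875 [[924.0, -529.0, 12.0], [924.0, -773.0, 12.0], [753.0, -761.0, 12.0], [753.0, -520.0, 12.0]]
(167.959716796875, 115.76837921142578) (44.918087005615234, 74.9332275390625) 88.66777801513672 [[959.0, 442.0, 12.0], [959.0, 164.0, 12.0], [786.0, 162.0, 12.0], [787.0, 436.0, 12.0]]
```

View pics/c.png

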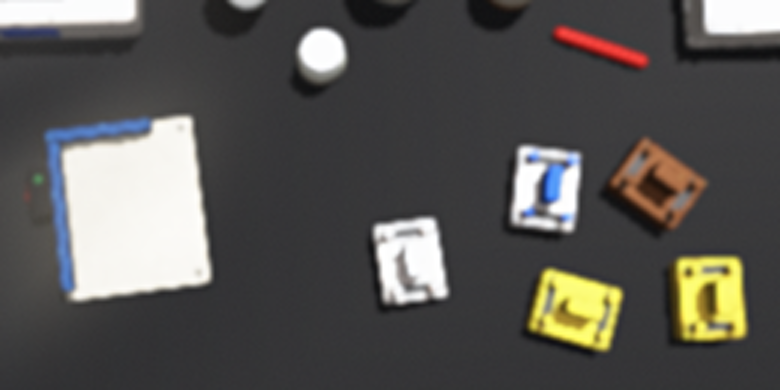

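The crop shows the blue rack with about 30 mm clear to the brown one. Its yaw is about -10° and the plate's is about +7°. I'll view the plate with the wrist camera on the way to the rack.

```bash
cat >> h.py <<'E'
def go(target,yaw):
    s=env.state();p=s["eef_pos"];y=s["tcp_rot"][2]
    d=np.array(target)-p
    X=np.array([np.cos(y),np.sin(y),0]);Y=np.array([np.sin(y),-np.cos(y),0])
    t=(np.degrees(y)-yaw+180)%360-180
    print("t",round(s["t"],2),"pos",p.round(1),"yaw",round(np.degrees(y),1),"| shift",round(d@X,1),round(d@Y,1),round(-d[2],1),"turn",round(t,1),"f",s["ft_force"].round(1),"grip",round(float(s["grip_force"]),1),round(float(s["opening"]),2))
E
python3 - <<'E'
from h import *
go([540,180,300],-173.3)
c=env.get_calibration("wrist");E=np.array(c["extrinsics"]);print(c["K"],-E[:3,:3].T@E[:3,3],-E[2,:3])
E
```

```text
t 0.1 pos [200.5 591.7 214.1] yaw 161.3 | shift -453.7 -281.0 -85.9 turn -25.4 f [-0.2 -0.7 -0.6] grip 0.0 1.0
[[297.02987126   0.         257.86104265]
 [  0.         297.02987126 193.96209286]
 [  0.           0.           1.        ]] [138.83186271 612.60569367 384.08931255] [ 0.22095248 -0.07474352 -0.97241627]
```

Emit:
step_arm(plan=[[[-35,-22,-10,-3,1],[-70,-43,-20,-6,1],[-105,-65,-30,-9,1],[-140,-87,-40,-12,1],[-175,-108,-50,-15,1],[-210,-130,-60,-18,1],[-245,-152,-70,-21,1],[-280,-173,-86,-25.4,1]]])

```text
t: 0.77
eef_pos: [406.5, 341.3, 297.8]
tcp_rot: [-3.141, -0.001, -3.023]
ft_force: [0.4, -0.6, -0.8]
opening: 1.003
grip_force: 0.0
```

```bash
python3 - <<'E'
from h import *
go([540,180,300],-173.3)
E
```

```text
t 0.77 pos [406.5 341.3 297.8] yaw -173.2 | shift -113.5 -176.0 -2.2 turn 0.1 f [ 0.4 -0.6 -0.8] grip 0.0 1.0
```

Emit:
step_arm(plan=[[[-20,-31,0,0,0],[-41,-63,0,0,0],[-62,-95,0,0,0],[-82,-127,-1,0,0],[-98,-152,-1,0,0],[-106,-165,-2,0,0],[-106,-165,-2,0,0],[-106,-165,-2,0,0]]])

```text
t: 1.43
eef_pos: [530.2, 191.7, 299.8]
tcp_rot: [3.141, -0.001, -3.026]
ft_force: [-0.0, 0.7, -1.1]
opening: 0.521
grip_force: 0.0
```

```bash
python3 - <<'E'
from h import *
go([540,180,300],-173.3)
cal=env.get_calibration("wrist");im=env.read_camera("wrist");cv2.imwrite("pics/w1.png",im);np.savez("w1.npz",K=cal["K"],extrinsics=cal["extrinsics"])
print(proj(cal,[[640,250,12],[466,79,12],[451,245,12],[670,100,12]]).round(0))
E
```

```text
t 1.43 pos [530.2 191.7 299.8] yaw -173.4 | shift -8.4 -12.8 -0.2 turn -0.1 f [-0.   0.7 -1.1] grip 0.0 0.52
[[285. 236.]
 [187. 115.]
 [299. 118.]
 [193. 243.]]
```

View pics/w1.png

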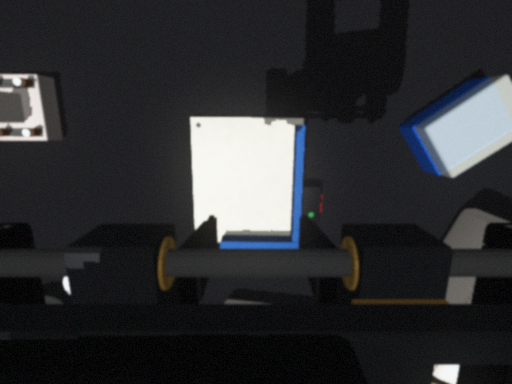

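The wrist picture is rotated 180°. The plate's left fence is on the right edge near column 296 and the far fence is at the bottom near row 240. The corner shows clearly at about (296,241). I'll fit the white/blue boundaries.

```bash
python3 - <<'E'
from h import *
im=cv2.imread("pics/w1.png").astype(float);cal=dict(np.load("w1.npz"))
r=im[:,:,2]
def edge(line,a,b,thr):
    v=line[a:b]
    k=np.where((v[:-1]>=thr)&(v[1:]<thr))[0]
    return None if len(k)==0 else a+k[0]+(v[k[0]]-thr)/(v[k[0]]-v[k[0]+1])
P=[(edge(r[y],270,315,120),y) for y in range(135,205)]
Q=[(x,edge(r[:,x],215,255,120)) for x in range(225,290)]
L=[]
for A in(P,Q):
    A=np.array([a for a in A if a[0] is not None and a[1] is not None],float)
    W=cast(cal,A,12)[:,:2]
    vx,vy,x0,y0=cv2.fitLine(W.astype(np.float32),cv2.DIST_HUBER,0,.01,.01).ravel()
    n=np.array([-vy,vx]);print(len(A),np.degrees(np.arctan2(vy,vx)),"rms",np.std((W-[x0,y0])@n),W[0],W[-1]);L.append((n,n@[x0,y0]))
c=np.linalg.solve([L[0][0],L[1][0]],[L[0][1],L[1][1]]);print("corner",c,proj(cal,[*c,12]))
go([530,-250,300],170)
E
```

```text
70 5.9461603 rms 0.12484659237882709 [477.03317487 241.84648091] [584.69657061 253.14617025]
65 -84.16479 rms 0.43789606960195077 [647.66702759 151.58137162] [633.27565069 255.37823992]
corner [635.0344  258.38913] [[290.67153317 233.80230144]]
t 1.48 pos [529.8 192.4 299.9] yaw -173.3 | shift 51.2 -439.4 -0.1 turn 16.7 f [ 0.4  0.7 -0.5] grip 0.0 0.51
```

Emit:
step_arm(plan=[[[3,-38,0,2,0],[7,-77,0,4,0],[12,-116,0,6,0],[16,-155,0,8,0],[21,-194,0,10,0],[26,-233,0,12,0],[31,-272,0,14,0],[36,-311,0,16,0]]])

```text
t: 2.15
eef_pos: [530.3, -121.3, 300.4]
tcp_rot: [3.141, 0.0, 2.979]
ft_force: [0.4, -0.4, -0.8]
opening: 0.502
grip_force: 0.0
```

```bash
python3 - <<'E'
from h import *
go([525,-315,300],170)
E
```

```text
t 2.15 pos [ 530.3 -121.3  300.4] yaw 170.7 | shift -26.0 -192.0 0.4 turn 0.7 f [ 0.4 -0.4 -0.8] grip 0.0 0.5
```

Emit:
step_arm(plan=[[[-5,-38,0,0.7,0],[-10,-77,0,0.7,0],[-15,-116,0,0.7,0],[-20,-150,0,0.7,0],[-24,-178,0,0.7,0],[-26,-192,0,0.7,0],[-26,-192,0,0.7,0],[-26,-192,0,0.7,0]]])

```text
t: 2.82
eef_pos: [525.6, -313.7, 299.9]
tcp_rot: [3.141, -0.0, 2.967]
ft_force: [0.5, 0.1, 0.6]
opening: 0.501
grip_force: 0.0
```

```bash
python3 - <<'E'
from h import *
go([525,-315,300],170)
cal=env.get_calibration("wrist");im=env.read_camera("wrist");cv2.imwrite("pics/w2.png",im);np.savez("w2.npz",K=cal["K"],extrinsics=cal["extrinsics"])
print(proj(cal,[[567,-320,82],[567,-320,36]]).round(0))
E
```

```text
t 2.82 pos [ 525.6 -313.7  299.9] yaw 170.0 | shift 0.3 -1.4 -0.1 turn -0.0 f [0.5 0.1 0.6] grip 0.0 0.5
[[258. 204.]
 [258. 196.]]
```

View pics/w2.png

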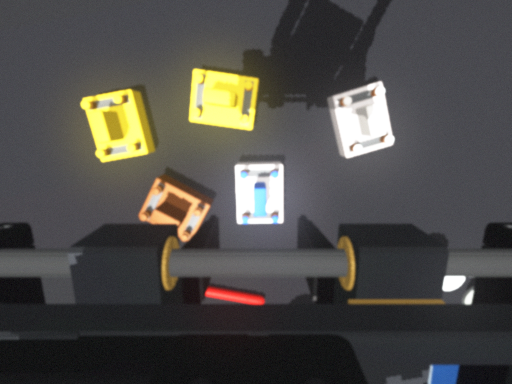

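The blue rack is at about (260,193) and its long side is nearly parallel to the tool's x. Brown is at (175,208) and leaves room for half-open fingers. Now I'll measure the bar.

```bash
python3 - <<'E'
from h import *
im=cv2.imread("pics/w2.png");cal=dict(np.load("w2.npz"))
sub=im[150:232,225:295]
m=cv2.morphologyEx(blue(im,130,60),cv2.MORPH_OPEN,np.ones((3,3),np.uint8));m[:150]=0;m[240:]=0;m[:,:225]=0;m[:,295:]=0
n,l,st,c=cv2.connectedComponentsWithStats(m);print(st[1:],c[1:].round(1))
w=cv2.inRange(cv2.cvtColor(im,cv2.COLOR_BGR2HSV),(0,0,110),(179,70,255));w[:150]=0;w[235:]=0;w[:,:225]=0;w[:,295:]=0
# left / right edges of the block
A=[];B=[]
for y in range(170,218):
    x=np.where((w[y]|m[y])>0)[0]
    if len(x)>8:A.append((x[0]-.5,y));B.append((x[-1]+.5,y))
lines=[]
for e in(A,B):
    W=cast(cal,e,36)[:,:2].astype(np.float32);v=cv2.fitLine(W,cv2.DIST_HUBER,0,.01,.01).ravel();print("edge",np.degrees(np.arctan2(v[1],v[0])),v[2:],W[0],W[-1])
rows=[y for y in range(150,235) if (w[y]>0).sum()>15];print(rows[0],rows[-1])
b=max(range(1,n),key=lambda i:st[i,4]);k=cv2.findContours((l==b).astype(np.uint8),0,1)[0][0];R=cv2.minAreaRect(k);print(R,cast(cal,cv2.boxPoints(R),82).round(1).tolist())
print(cast(cal,[(260,rows[-1]+.5)],36),cast(cal,[(260,rows[0]-.5)],0))
big=cv2.resize(im[140:250,200:320],None,fx=6,fy=5,interpolation=cv2.INTER_CUBIC);cv2.imwrite("pics/c2.png",big)
E
```

```text
[] []
edge -15.323908 [ 556.0224  -363.73114] [ 521.7009  -350.39923] [ 592.625   -365.95395]
edge -8.375664 [ 572.02783 -265.4998 ] [ 536.86066 -264.79047] [ 609.472   -271.01285]
161 230Traceback (most recent call last):
  File "<stdin>", line 16, in <module>
ValueError: max() iterable argument is empty
```

```bash
python3 - <<'E'
from h import *
im=cv2.imread("pics/w2.png")
h=cv2.cvtColor(im,cv2.COLOR_BGR2HSV)
for p in((190,260),(205,260),(215,260),(190,245),(190,240),(190,290),(175,262)):print(p,im[p],h[p])
cv2.imwrite("pics/c2.png",cv2.resize(im[145:240,215:310],None,fx=6,fy=6,interpolation=cv2.INTER_CUBIC))
E
```

```text
(190, 260) [255 239 155] [ 95 100 255]
(205, 260) [255 242 161] [ 94  94 255]
(215, 260) [255 233 163] [ 97  92 255]
(190, 245) [255 255 255] [  0   0 255]
(190, 240) [255 255 255] [  0   0 255]
(190, 290) [119 108 110] [125  24 119]
(175, 262) [136 134 132] [105   8 136]
```

View pics/c2.png

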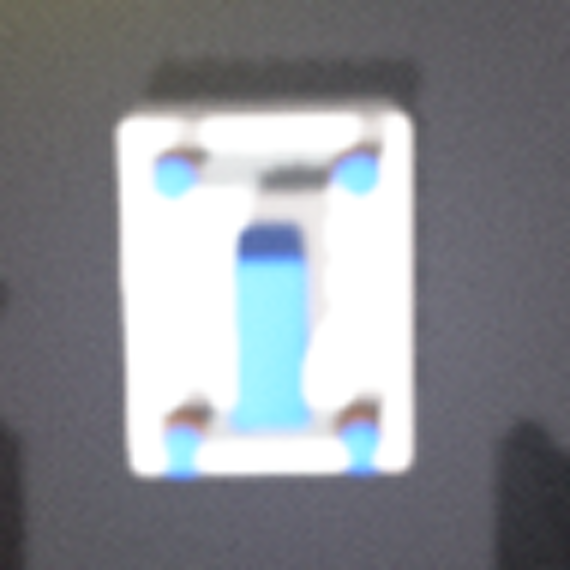

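```bash
python3 - <<'E'
from h import *
im=cv2.imread("pics/w2.png");cal=dict(np.load("w2.npz"));h=cv2.cvtColor(im,cv2.COLOR_BGR2HSV)
R=np.zeros(im.shape[:2],np.uint8);R[155:230,228:292]=255
blk=(im.max(2)>185).astype(np.uint8)*R
k=max(cv2.findContours(blk,0,1)[0],key=cv2.contourArea);A=[];B=[]
for y in range(172,218):
    x=np.where(blk[y]>0)[0];A.append((x[0]-.5,y));B.append((x[-1]+.5,y))
for e in(A,B):
    W=cast(cal,e,36)[:,:2].astype(np.float32);v=cv2.fitLine(W,cv2.DIST_HUBER,0,.01,.01).ravel();s=np.sign(v[0]);print("edge yaw",np.degrees(np.arctan2(v[1]*s,v[0]*s)),"pt",v[2:])
ys=[y for y in range(155,230) if (blk[y]>0).sum()>30]
far=cast(cal,[(260,ys[-1]+.5)],36)[0];near=cast(cal,[(260,ys[0]-.5)],36)[0];print("block far/near",ys[0],ys[-1],far,near,np.linalg.norm(far-near))
bar=((h[:,:,0]>88)&(h[:,:,0]<125)&(h[:,:,1]>60)&(im[:,:,0]>215)).astype(np.uint8)*R;bar[:,:250]=0;bar[:,270:]=0
k=max(cv2.findContours(bar,0,1)[0],key=cv2.contourArea);x,y,w,hh=cv2.boundingRect(k);print(x,y,w,hh)
P=[(np.where(bar[r,:]>0)[0].mean(),r) for r in range(y+2,y+hh-4)]
W=cast(cal,P,82)[:,:2];v=cv2.fitLine(W.astype(np.float32),2,0,.01,.01).ravel();print("bar yaw",np.degrees(np.arctan2(v[1],v[0])))
e=cast(cal,[(x+w/2-.5,y-.5),(x+w/2-.5,y+hh-.5),(x-.5,y+hh/2),(x+w-.5,y+hh/2)],82);print(e.round(1),np.linalg.norm(e[0]-e[1]),np.linalg.norm(e[2]-e[3]),e[:2].mean(0))
E
```

```text
edge yaw -9.390506 pt [ 555.70215 -353.43292]
edge yaw -8.870186 pt [ 567.0024 -281.4276]
block far/near 164 223 [ 610.56689798 -324.82203394   36.        ] [ 519.29642938 -308.84872537   36.        ] 92.65767655958588
254 187 13 30
bar yaw -10.423487
[[ 543.5 -313.5   82. ]
 [ 584.8 -320.7   82. ]
 [ 563.1 -325.9   82. ]
 [ 566.1 -308.6   82. ]] 41.93802755591029 17.56988383451169 [ 564.16276927 -317.12671726   82.        ]
```

```bash
python3 - <<'E'
from h import *
go([564.5,-317,43],170.5)
E
```

```text
t 2.87 pos [ 525.7 -313.2  300.1] yaw 170.0 | shift -38.9 2.9 257.1 turn -0.5 f [ 0.8  1.  -0.2] grip 0.0 0.5
```

Emit:
step_arm(plan=[[[-15,1.5,35,-0.5,0],[-30,3,71,-0.5,0],[-39,3,110,-0.5,0],[-39,3,145,-0.5,0],[-39,3,155,-0.5,0],[-39,3,155,-0.5,0],[-39,3,155,-0.5,0]]])

```text
t: 3.45
eef_pos: [564.9, -318.1, 146.6]
tcp_rot: [-3.141, 0.001, 2.977]
ft_force: [-0.3, -0.1, -0.1]
opening: 0.496
grip_force: 0.0
```

```bash
python3 - <<'E'
from h import *
go([564.5,-317,43],170.5)
E
```

```text
t 3.45 pos [ 564.9 -318.1  146.6] yaw 170.5 | shift 0.6 1.0 103.6 turn 0.0 f [-0.3 -0.1 -0.1] grip 0.0 0.5
```

Emit:
step_arm(plan=[[[0,1,25,0,0],[0,1,50,0,0],[0,1,75,0,0],[0,1,95,0,0],[0,1,103,0,0],[0,1,103,0,0],[0,1,103,0,0]]])

```text
t: 4.03
eef_pos: [565.3, -318.3, 44.2]
tcp_rot: [-3.141, 0.002, 2.975]
ft_force: [-0.1, -0.1, 0.1]
opening: 0.501
grip_force: 0.0
```

Emit:
step_arm(plan=[[[0,0,0,0,-1],[0,0,0,0,-1],[0,0,0,0,-1],[0,0,0,0,-1],[0,0,0,0,-1],[0,0,0,0,-1],[0,0,0,0,-1],[0,0,0,0,-1]]])

```text
t: 4.7
eef_pos: [564.5, -318.0, 42.4]
tcp_rot: [-3.141, 0.0, 2.975]
ft_force: [-0.8, -0.1, 4.5]
opening: 0.19
grip_force: 30.0
```

Emit:
step_arm(plan=[[[0,0,-10,0,-1],[0,0,-30,0,-1],[0,0,-60,0,-1],[0,0,-90,0,-1],[0,0,-105,0,-1],[0,0,-105,0,-1],[0,0,-105,0,-1]]])

```text
t: 5.28
eef_pos: [564.2, -317.5, 147.1]
tcp_rot: [3.141, 0.0, 2.975]
ft_force: [-0.7, 0.5, -5.2]
opening: 0.19
grip_force: 30.0
```

```bash
python3 - <<'E'
from h import *
# seated rack centre in world, with 25 mm standoff from both fences
a=np.radians(5.9);R=np.array([[np.cos(a),-np.sin(a)],[np.sin(a),np.cos(a)]]);c=np.array([635,258.4])
print("seat",c+R@[-45,-35],"pre",c+R@[-65,-60])
go([*(c+R@[-65,-60]),150],-174.1)
E
```

```text
seat [593.83611202 218.95973725] pre [576.51186909 192.03631608]
t 5.28 pos [ 564.2 -317.5  147.1] yaw 170.5 | shift 72.2 504.6 -2.9 turn -15.4 f [-0.7  0.5 -5.2] grip 30.0 0.19
```

Emit:
step_arm(plan=[[[2,20,-5,-1,-1],[6,50,-5,-3,-1],[11,85,-5,-5,-1],[17,120,-5,-6,-1],[22,156,-5,-7,-1],[27,192,-5,-8,-1],[32,228,-5,-9,-1],[37,264,-5,-10,-1]]])

```text
t: 5.95
eef_pos: [570.4, -49.4, 150.1]
tcp_rot: [3.141, -0.003, -3.133]
ft_force: [1.3, 0.1, -4.9]
opening: 0.189
grip_force: 30.0
```

```bash
python3 - <<'E'
from h import *
go([576.5,192,150],-174.1)
E
```

```text
t 5.95 pos [570.4 -49.4 150.1] yaw -179.5 | shift -8.2 241.4 0.1 turn -5.4 f [ 1.3  0.1 -4.9] grip 30.0 0.19
```

Emit:
step_arm(plan=[[[-1,36,0,-1,-1],[-2,72,0,-2,-1],[-4,108,0,-3,-1],[-5,144,0,-4,-1],[-6,180,0,-5,-1],[-7,210,0,-5.4,-1],[-8,232,0,-5.4,-1],[-8,240,0,-5.4,-1]]])

```text
t: 6.62
eef_pos: [576.5, 191.6, 150.0]
tcp_rot: [3.141, -0.003, -3.037]
ft_force: [-0.3, -0.2, -4.9]
opening: 0.184
grip_force: 30.0
```

Emit:
step_arm(plan=[[[0,0,0,0,-1],[0,0,0,0,-1]]])

```text
t: 6.78
eef_pos: [577.0, 188.3, 150.8]
tcp_rot: [-3.141, -0.002, -3.038]
ft_force: [-0.1, 0.2, -4.6]
opening: 0.188
grip_force: 30.0
```

```bash
python3 - <<'E'
from h import *
go([576.5,192,64],-174.1)
cal=env.get_calibration("wrist");im=env.read_camera("wrist");cv2.imwrite("pics/w3.png",im);np.savez("w3.npz",K=cal["K"],extrinsics=cal["extrinsics"])
E
```

```text
t 6.78 pos [577.  188.3 150.8] yaw -174.1 | shift 0.1 3.8 86.8 turn 0.0 f [-0.1  0.2 -4.6] grip 30.0 0.19
```

View pics/w3.png

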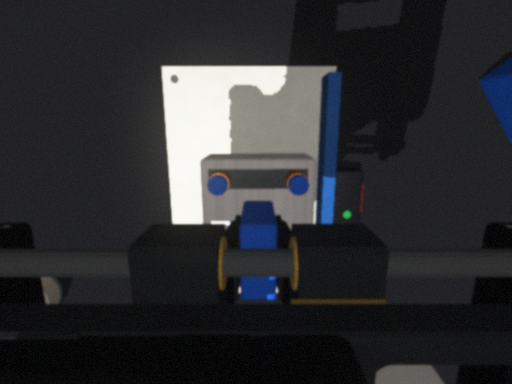

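The rack hangs level with its side parallel to the left fence (columns 320–336), about 20 mm clear of it. Descending.

Emit:
step_arm(plan=[[[0,2,20,0,-1],[0,2,45,0,-1],[0,2,70,0,-1],[0,2,84,0,-1],[0,2,90,0,-1],[0,2,92,0,-1],[0,2,92,0,-1],[0,2,92,0,-1]]])

```text
t: 7.5
eef_pos: [578.0, 190.3, 61.1]
tcp_rot: [3.141, 0.001, -3.04]
ft_force: [0.2, -0.5, -3.9]
opening: 0.189
grip_force: 30.0
```

Emit:
step_arm(plan=[[[0,0,1,0,-1],[0,0,2,0,-1],[0,0,3,0,-1],[0,0,3,0,-1],[0,0,3,0,-1]]])

```text
t: 7.92
eef_pos: [577.4, 190.8, 57.2]
tcp_rot: [3.142, 0.0, -3.039]
ft_force: [0.5, 0.1, -5.2]
opening: 0.185
grip_force: 30.0
```

Emit:
step_arm(plan=[[[0,0,1,0,-1],[0,0,2,0,-1],[0,0,2,0,-1],[0,0,2,0,-1]]])

```text
t: 8.25
eef_pos: [577.4, 190.8, 55.0]
tcp_rot: [3.142, -0.0, -3.039]
ft_force: [-0.9, -0.6, -4.2]
opening: 0.187
grip_force: 30.0
```

Emit:
step_arm(plan=[[[0,0,0.5,0,-1],[0,0,1,0,-1],[0,0,1,0,-1],[0,0,1,0,-1]]])

```text
t: 8.58
eef_pos: [577.5, 190.7, 54.4]
tcp_rot: [3.141, 0.0, -3.039]
ft_force: [-1.5, -0.1, 0.9]
opening: 0.189
grip_force: 30.0
```

Emit:
step_arm(plan=[[[-2,3,0,0,-1],[-5,7,0,0,-1],[-8,11,0,0,-1],[-11,15,0,0,-1],[-13,18,0,0,-1],[-14,20,0,0,-1],[-14,21,0,0,-1],[-14,21,0,0,-1]]])

```text
t: 9.25
eef_pos: [589.8, 213.5, 54.4]
tcp_rot: [3.141, 0.001, -3.039]
ft_force: [1.0, 0.6, 3.7]
opening: 0.188
grip_force: 30.0
```

Emit:
step_arm(plan=[[[0,1,0,0,-1],[0,2,0,0,-1],[0,3,0,0,-1],[0,3,0,0,-1],[0,3,0,0,-1]]])

```text
t: 9.67
eef_pos: [589.1, 216.0, 54.4]
tcp_rot: [3.141, 0.001, -3.039]
ft_force: [0.6, -1.8, 4.5]
opening: 0.191
grip_force: 30.0
```

Emit:
step_arm(plan=[[[0,1,0,0,-1],[0,2,0,0,-1],[0,2,0,0,-1],[0,2,0,0,-1]]])

```text
t: 10.0
eef_pos: [589.0, 216.7, 54.4]
tcp_rot: [-3.14, 0.0, -3.039]
ft_force: [1.2, -11.2, 6.7]
opening: 0.189
grip_force: 30.0
```

Emit:
step_arm(plan=[[[0,0.5,0,0,-1],[0,1,0,0,-1],[0,1,0,0,-1],[0,1,0,0,-1]]])

```text
t: 10.33
eef_pos: [589.0, 216.7, 54.5]
tcp_rot: [-3.139, -0.0, -3.039]
ft_force: [2.1, -18.4, 7.4]
opening: 0.186
grip_force: 30.0
```

Emit:
step_arm(plan=[[[0,-1.2,0,0,-1],[-1,-1.2,0,0,-1],[-2,-1.2,0,0,-1],[-3,-1.2,0,0,-1],[-3,-1.2,0,0,-1],[-3,-1.2,0,0,-1]]])

```text
t: 10.83
eef_pos: [590.6, 216.8, 54.5]
tcp_rot: [-3.14, -0.003, -3.039]
ft_force: [-7.2, -10.9, 12.3]
opening: 0.191
grip_force: 30.0
```

Emit:
step_arm(plan=[[[-0.5,0,0,0,-1],[-1,0,0,0,-1],[-1.5,0,0,0,-1],[-1.5,0,0,0,-1],[-1.5,0,0,0,-1]]])

```text
t: 11.25
eef_pos: [591.9, 216.9, 54.5]
tcp_rot: [-3.14, -0.003, -3.039]
ft_force: [-7.6, -10.4, 13.0]
opening: 0.187
grip_force: 30.0
```

Emit:
step_arm(plan=[[[0,0,-0.5,0,-1],[0,0,-1,0,-1],[-0.5,0,-1,0,-1],[-1,0,-1,0,-1],[-1,0,-1,0,-1],[-1,0,-1,0,-1]]])

```text
t: 11.75
eef_pos: [592.8, 217.0, 54.6]
tcp_rot: [-3.14, -0.004, -3.039]
ft_force: [-4.3, -8.9, 4.7]
opening: 0.186
grip_force: 30.0
```

Emit:
step_arm(plan=[[[-0.5,0,0,0,-1],[-1,0,0,0,-1],[-1,0,0,0,-1],[-1,0,0,0,-1]]])

```text
t: 12.08
eef_pos: [593.8, 217.1, 54.6]
tcp_rot: [-3.14, -0.004, -3.039]
ft_force: [-5.0, -9.3, 4.7]
opening: 0.189
grip_force: 30.0
```

Emit:
step_arm(plan=[[[-0.5,0,0,0,-1],[-1,0,0,0,-1],[-1,0,0,0,-1],[-1,0,0,0,-1]]])

```text
t: 12.42
eef_pos: [594.8, 217.3, 54.6]
tcp_rot: [-3.14, -0.004, -3.039]
ft_force: [-5.0, -9.7, 4.9]
opening: 0.187
grip_force: 30.0
```

Emit:
step_arm(plan=[[[-0.5,0,0,0,-1],[-1,0,0,0,-1],[-1,0,0,0,-1],[-1,0,0,0,-1]]])

```text
t: 12.75
eef_pos: [595.3, 217.3, 54.6]
tcp_rot: [-3.14, -0.005, -3.039]
ft_force: [-6.1, -9.6, 6.0]
opening: 0.19
grip_force: 30.0
```

Emit:
step_arm(plan=[[[-0.5,0,0,0,-1],[-1,0,0,0,-1],[-1,0,0,0,-1],[-1,0,0,0,-1]]])

```text
t: 13.08
eef_pos: [595.4, 217.3, 54.7]
tcp_rot: [-3.14, -0.007, -3.039]
ft_force: [-12.7, -10.7, 9.6]
opening: 0.191
grip_force: 30.0
```

```bash
python3 - <<'E'
from h import *
go([594,219,54.5],-174.1)
cal=env.get_calibration("wrist");im=env.read_camera("wrist");cv2.imwrite("pics/w4.png",im);np.savez("w4.npz",K=cal["K"],extrinsics=cal["extrinsics"])
sc=env.read_camera("scene");cv2.imwrite("pics/s4.png",sc)
a=cv2.resize(im[60:260,130:370],(480,400),interpolation=cv2.INTER_CUBIC);p=proj(env.get_calibration("scene"),[594,219,40])[0].astype(int)
b=cv2.resize(sc[p[1]-50:p[1]+50,p[0]-40:p[0]+40],(320,400),interpolation=cv2.INTER_CUBIC);cv2.imwrite("pics/c4.png",np.hstack([a,b]))
E
```

```text
t 13.08 pos [595.4 217.3  54.7] yaw -174.1 | shift 1.2 1.8 0.2 turn -0.0 f [-12.7 -10.7   9.6] grip 30.0 0.19
```

View pics/c4.png

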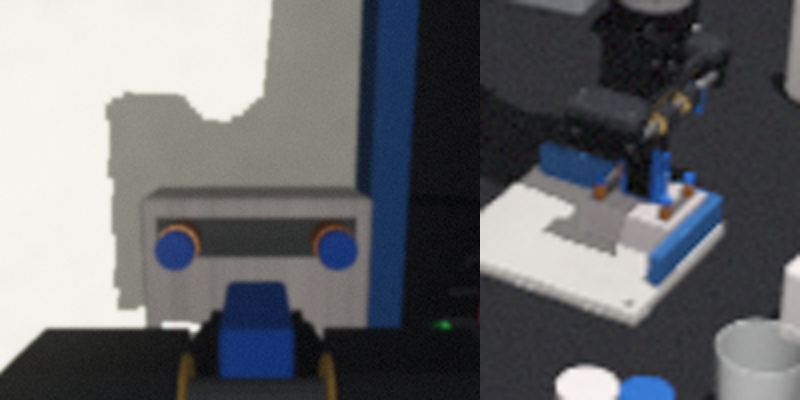

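The rack sits in the corner against both fences, upright and aligned. I'll ease the far push slightly and check that it holds steady.

Emit:
step_arm(plan=[[[0.4,0,0,0,-1],[0.4,0,0,0,-1],[0.4,0,0,0,-1],[0.4,0,0,0,-1],[0.4,0,0,0,-1],[0.4,0,0,0,-1]]])

```text
t: 13.68
eef_pos: [595.4, 217.3, 54.7]
tcp_rot: [-3.14, -0.006, -3.039]
ft_force: [-9.8, -10.8, 8.6]
opening: 0.188
grip_force: 30.0
```

Emit:
step_arm(plan=[[[0,0,0,0,-1],[0,0,0,0,-1],[0,0,0,0,-1],[0,0,0,0,-1],[0,0,0,0,-1],[0,0,0,0,-1],[0,0,0,0,-1],[0,0,0,0,-1]]])

```text
t: 14.35
eef_pos: [595.4, 217.3, 54.7]
tcp_rot: [-3.14, -0.006, -3.039]
ft_force: [-8.9, -10.7, 8.3]
opening: 0.188
grip_force: 30.0
```

```bash
python3 -c "
from cell import env
print(env.job_done())"
```

```text
the job is handed in; nothing more can be done
None
```

I handed the job in with the blue rack seated flat in the corner against both fences, still gripped, and pressed with roughly 10 N on each by the wrist force reading, the top of the 5–10 N band; while seating it, the left-fence push briefly reached about 18 N and the far-fence push about 13 N before I eased both, and no verdict came back.

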